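# Spin-test the castors of an upturned trolley and bin the bad ones

## Robot

A 6-joint arm with a two-finger parallel gripper is mounted at the origin on the work surface. World frame = base frame: x ahead of the robot, y to its left, z up, the work surface at z = 0. Lengths are in m, angles in rad, forces in N, time in s.
With the tool pointing down it reaches from about 0.35 to 0.975 m from the base axis. Payload 4.9 kg.
Tool frame: the origin (TCP) lies between the finger pads; the fingertips stand 19 mm ahead of it and the grasp point (between the pads) is the TCP; z points along the fingers, y is the line along which they close (so a half turn about z gives the same grasp; the last joint's range is limited). The gripper opens to 85 mm and grips with 20 to 120 N. Pads are 22 mm wide; open, the fingers measure 114 mm over their backs; the gripper's body (76 mm by 85 mm) begins 54 mm behind the grasp point. The pads swing forward as they close: fully open they stand 13 mm farther back than shut.
Start: joints at [1.025, 0.053, 1.613, -0, 1.476, -0.119], TCP at [0.259, 0.569, 0.25] pointing down, gripper open.
Joint ranges: [-3.01, 3.01], [-1.01, 2.22], [0.06, 2.58], [-1.02, 4.17], [0.09, 2.62], [-3.14, 3.14]. Speed limits (rad/s): [2.57, 2.57, 3.14, 3.14, 3.14, 3.14].

## Interface

Orientations are given as a rotation vector (axis times angle).
In Python, from station import ctrl gives the robot as it stands. The module is installed in compiled form; this text tells all that it offers.
- The arm moves only by the tool servo_tool, never from a script. Its argument "increments" is a list that holds one entry, the list of rows, each a list of 5 numbers: the finger opening in cm, from 0 to 8.54, then the shift along the tool's x, y, z in cm, then the turn about the tool's z in degrees. A call has 1 to 5 rows; each row is the pose to reach, as a shift and turn from the pose commanded when the call began, along the tool's axes at that moment; what a row does not reach only later rows make up. A row lasts 1/10 s, in which the tool goes at most 50 mm and 8.59 degrees, less where a joint would pass 70% of its speed; a pose out of reach is approached as far as the arm can. A call with a gripper value outside its range is refused whole. The fingers move at their own pace and stop on an object; "newtons" is the grip in N (left out, the last holds). Time passes only in rows, so rows that repeat a pose let the fingers close. It gives the time, the measured TCP pose, the force, the opening and the grip force at its end, in the units of the state.
- ctrl.get_obs(): the state, without advancing time (a new reading comes with each control period).
- ctrl.get_image(name): name is "scene" or "top" or "wrist"; returns a dict with "img" (420x560x3 uint8, red, green, blue), "fx", "fy", "cx", "cy" (pixels), "k1" (the pictures are not rectified: a ray, as slopes to the right and down, at radius r is drawn at 1 + k1 r^2 times it, then the intrinsics apply), "rvec" (rotation vector, rad) and "tvec" (3), from world to camera coordinates, as OpenCV has them; the wrist camera has in their place "mount" (4x4, takes a point from camera to tool coordinates, whose origin is the TCP and whose axes are the flange's). Camera axes: x right, y down, z forward; pixel columns grow to the right and rows downward; lengths in m; the calibration is good to about 2 mm. A picture is of the moment at which its call begins: read the wrist's pose just before it. There is no depth.
- ctrl.finish_job(): hands the job in; it is judged then, once.
The state is a dict: "t": time; "q": joint angles; "dq": joint speeds; "effort": joint torques, N m; "tool_pos": TCP position; "tool_rot": TCP orientation; "contact_force": force on the tool from outside, world axes, zero at the start; "wrist_torque": the same for the moment, N m; "opening": finger opening in m; "grip_force": force on a finger pad.
Only numpy, scipy, OpenCV 4.12 (cv2) and the standard library are available. Lean on these libraries where they do the work, as an engineer would, in place of code of your own. Each camera call takes 0.05 s, during which the arm holds its last target. There are 200 camera calls.

## Task

The bathroom trolley lies wheels-up on the counter. Give every one of its four wheels a good turn with a fingertip: wherever a wheel binds instead of running on, pull that castor out of its socket and put it in the waste bin, and leave the castors that run freely fully seated where they are. Keep the bin upright and do not shift the other things on the counter.

Things in the scene. Friction and masses are not known exactly. Their poses are not given: they have to be found in the camera images.
- trolley: Slim roll-out trolley base, black steel, lying wheels-up, fixed: a 240 x 320 mm tray, 32 mm deep, lying on its side rail and the far lip so that its wheel face slopes at 30 degrees, up towards the robot's right (-y). Origin: centre of the wheel face; x up the slope, y along the long side, z out of the face. Four square sockets at x = +-65, y = +-100 mm, a castor in each.
- bin: Round open waste bin of grey plastic, 160 mm tall, 236 mm across the mouth and 200 mm at the foot, wall 7 mm, 0.9 kg, loose. Origin: centre of its underside, z up.
- castor_a: Plug-in castor (rigid, no swivel): zinc fork, black tyre with white bars, about 0.22 kg. Origin: centre of the base plate's underside, on the trolley's face. z out of the face through the wheel (leans 30 degrees to the robot's left, +y), x along the axle, up the slope, y the way the tyre runs. All four look alike; which castor stands at which corner changes.
- castor_b: Castor like castor_a, same frame. Sizes of all four: base plate 56 x 56 x 4 mm; wheel 72 mm in diameter, 26 mm wide, its top at z = 82 mm; below the plate a 20 mm square, round-nosed plug, 28 mm long, sits loosely (no catch, 1 mm play) in its socket and comes out straight along the castor's z.
- castor_c: Castor like castor_a, same frame and sizes. To grip one: its two fork cheeks are flat plates square to x, 40 mm over their outsides, 28 mm broad along y, from the base plate up to z = 60 mm; the wheel turns between them.
- castor_d: Castor like castor_a, same frame and sizes.
- castor_a_axle (a point): Wheel centre of castor_a, on its axle between the fork cheeks, 46 mm along z from the castor's origin.
- castor_a_wheel (a joint): Turning angle of castor_a's wheel (rad, no limits; positive about the castor's x: its top goes towards -y); starts within 0.1 of 0. A sound wheel flicked at 0.1 m/s or more runs on for half a second or longer; one that binds needs about 1.5 N at the tyre to turn, and stops the moment the finger leaves it.
- castor_b_axle (a point): Wheel centre of castor_b, on its axle between the fork cheeks, 46 mm along z from the castor's origin.
- castor_b_wheel (a joint): Turning angle of castor_b's wheel, read like castor_a_wheel.
- castor_c_axle (a point): Wheel centre of castor_c, on its axle between the fork cheeks, 46 mm along z from the castor's origin.
- castor_c_wheel (a joint): Turning angle of castor_c's wheel, read like castor_a_wheel.
- castor_d_axle (a point): Wheel centre of castor_d, on its axle between the fork cheeks, 46 mm along z from the castor's origin.
- castor_d_wheel (a joint): Turning angle of castor_d's wheel, read like castor_a_wheel.
- nailbrush: Wooden nail brush, 100 x 42 x 34 mm; a bystander, to be left alone. Origin at its underside.
- screwdriver: Black-handled screwdriver, 190 mm, lying down; a bystander, to be left alone. Origin at its underside.
- spanner: Steel spanner, 160 mm, lying down; a bystander, to be left alone. Origin at its underside.
- soap: White ceramic bottle with metal cap, 66 mm across, 160 mm tall; a bystander, to be left alone. Origin at its underside.
- tumbler: White tumbler, 76 mm across, 100 mm tall; a bystander, to be left alone. Origin at its underside.
- succulent: Succulent in a white pot, about 75 mm across, 130 mm tall; a bystander, to be left alone. Origin at its underside.
- jar: Glass jar with metal lid, 80 mm across, 90 mm tall; a bystander, to be left alone. Origin at its underside.
Mind the look-alikes: they are no part of the job. Leave any blue or red look-alike of the castor_c alone.

How it is judged:
On the way:
1. every wheel has been turned on its axle: the free ones by 35 degrees or more, the binding ones by 18 degrees or more ((value of joint castor_b_wheel above 0.5 rad or value of joint castor_b_wheel below -0.5 rad) and (value of joint castor_d_wheel above 0.5 rad or value of joint castor_d_wheel below -0.5 rad) and (value of joint castor_a_wheel above 0.2 rad or value of joint castor_a_wheel below -0.2 rad) and (value of joint castor_c_wheel above 0.2 rad or value of joint castor_c_wheel below -0.2 rad)).
At the end, for the whole second after the job is handed in: Both castors that bind lie still in the waste bin (wheel centre within 110 mm of its axis, under 200 mm above its foot), the bin upright within 9 degrees; the two that run freely still sit in their sockets, within 8 mm of where they were and square to the trolley within 4.5 degrees (horizontal distance between each of castor_a_axle, castor_c_axle and bin below 0.1 m and z of each of castor_a_axle, castor_c_axle in the frame of bin below 0.2 m and linear speed of each of castor_a, castor_c below 0.03 m/s and distance of each of castor_b, castor_d from where it was at the start of the episode below 0.008 m and angle between the z axis of each of castor_b, castor_d and the z axis of trolley, either way round below 0.08 rad and angle between bin's own z axis and vertical below 0.15 rad); the robot touches nothing.
It fails at once if a bystander is shifted by more than 40 mm (distance of any of nailbrush, screwdriver, spanner, soap, tumbler, succulent, jar from where it was at the start of the episode above 0.04 m).
It fails at once if a castor that runs freely is pulled out (lifted 20 mm) (distance of any of castor_b, castor_d from where it was at the start of the episode above 0.02 m).
It also fails if it takes over 70 s, if anything falls off the work surface, if the arm or the gripper's body presses on something with over 40 N, if the wrist force passes 120 N, or if a joint passes its speed limit or range.

## Working session

There is one attempt and no reset: what is moved stays moved. The work goes in short steps, Python scripts to look and compute and a tool call to move; the robot and the scene stay as the last step left them, time stands still between calls to the robot, and variables do not carry over. Pictures are saved under pics/ and viewed, at most 10 in all, crops included, and the job is handed in when it is done.

Besides the shell and the picture viewer there is one more tool, called after ">>>" as name(argument=value, ...), one argument or row to a line, values as JSON. servo_tool: Moves the arm, as the interface text tells. Its arguments: {"type":"object","properties":{"increments":{"type":"array"},"newtons":{"type":"number"}},"required":["increments"]}

```bash
mkdir -p pics
cat > h.py <<'E'
import numpy as np, cv2
from scipy.spatial.transform import Rotation as R
from station import ctrl
def cam(name):
    o=ctrl.get_obs(); d=ctrl.get_image(name)
    if name=='wrist':
        T=np.eye(4);T[:3,:3]=R.from_rotvec(o['tool_rot']).as_matrix();T[:3,3]=o['tool_pos'];M=T@np.array(d['mount'])
    else:
        M=np.eye(4);r=R.from_rotvec(np.ravel(d['rvec'])).as_matrix();M[:3,:3]=r.T;M[:3,3]=-r.T@np.ravel(d['tvec'])
    d['M']=M;d['K']=np.array([[d['fx'],0,d['cx']],[0,d['fy'],d['cy']],[0,0,1.]]);d['D']=np.array([d['k1'],0,0,0.]);d['o']=o
    return d
def ray(d,uv):
    # Undistort by fixed point (cv2 model is the same k1 form)
    p=cv2.undistortPoints(np.array([[uv]],float),d['K'],d['D'])[0,0]
    v=d['M'][:3,:3]@np.array([p[0],p[1],1]);return d['M'][:3,3],v/np.linalg.norm(v)
def plane(d,uv,z):
    c,v=ray(d,uv);return c+v*(z-c[2])/v[2]
def tri(rs):
    A=sum(np.eye(3)-np.outer(v,v) for c,v in rs);b=sum((np.eye(3)-np.outer(v,v))@c for c,v in rs)
    return np.linalg.solve(A,b)
def proj(d,P):
    Mi=np.linalg.inv(d['M']);r=cv2.Rodrigues(Mi[:3,:3])[0]
    return cv2.projectPoints(np.array(P,float).reshape(-1,1,3),r,Mi[:3,3],d['K'],d['D'])[0][:,0]
def save(d,n):cv2.imwrite('pics/'+n,d['img'][:,:,::-1])
E
python3 - <<'E'
from h import *
import pickle
o=ctrl.get_obs();print({k:np.round(v,3) for k,v in o.items()})
print(R.from_rotvec(o['tool_rot']).as_matrix().round(2))
for n in('scene','top','wrist'):
    d=cam(n);save(d,n+'0.png');pickle.dump(d,open(n+'0.pkl','wb'));print(n,d['M'].round(3).tolist(),d['fx'],d['k1'])
E
```

```text
{'t': np.float64(0.0), 'q': array([ 1.025,  0.053,  1.614,  0.   ,  1.476, -0.119]), 'dq': array([ 0.   ,  0.001, -0.   , -0.002, -0.004,  0.003]), 'effort': array([ 1.0000e-03, -3.9369e+01, -3.7018e+01,  0.0000e+00,  7.0000e-03,
       -0.0000e+00]), 'tool_pos': array([0.258, 0.568, 0.249]), 'tool_rot': array([-6.65e-01, -3.07e+00,  3.00e-03]), 'contact_force': array([ 0.236,  0.673, -0.015]), 'wrist_torque': array([-0.007,  0.022, -0.013]), 'grip_force': np.float64(0.0), 'opening': np.float64(0.086)}
[[-0.91  0.41 -0.  ]
 [ 0.41  0.91 -0.  ]
 [ 0.   -0.   -1.  ]]
scene [[-0.054, 0.841, -0.538, 1.062], [0.998, 0.052, -0.019, -0.039], [0.012, -0.538, -0.843, 0.999], [0.0, 0.0, 0.0, 1.0]] 386.52148112239496 -0.026887475872190272
top [[-0.024, -0.984, 0.178, 0.313], [-1.0, 0.025, 0.002, -0.065], [-0.007, -0.178, -0.984, 1.343], [0.0, 0.0, 0.0, 1.0]] 475.59725206984746 0.055556669350616664
wrist [[0.415, 0.871, 0.262, 0.191], [0.91, -0.397, -0.121, 0.6], [-0.002, 0.289, -0.957, 0.371], [0.0, 0.0, 0.0, 1.0]] 332.2001222712012 -0.03272285317329044
```

View pics/scene0.png

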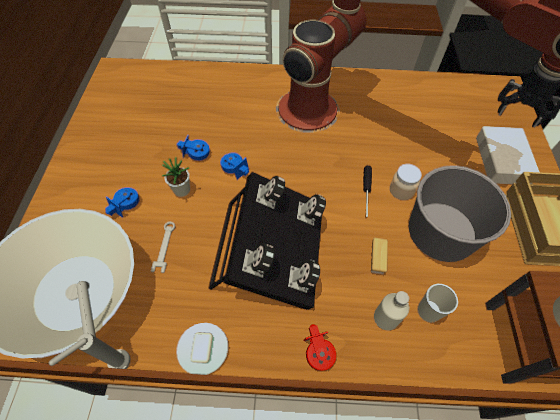

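View pics/top0.png

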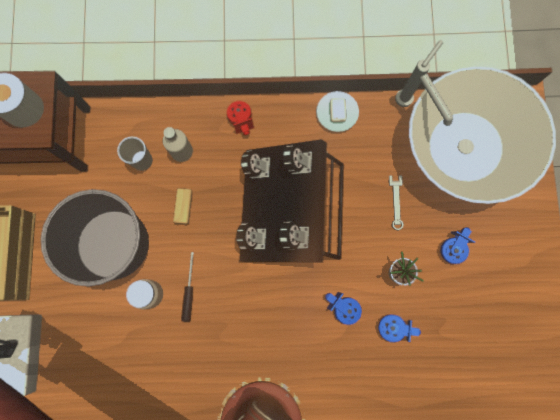

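Run:
```python
import cv2,numpy as np
a=cv2.imread('pics/scene0.png')[160:320,200:340];b=cv2.imread('pics/top0.png')[130:280,225:365]
a=cv2.resize(a,None,fx=2.8,fy=2.8*150/160*1.0667,interpolation=2);b=cv2.resize(b,None,fx=2.8,fy=2.8,interpolation=2)
h=max(a.shape[0],b.shape[0]);print(a.shape,b.shape)
b=cv2.copyMakeBorder(b,0,h-b.shape[0],0,0,0)
cv2.imwrite('pics/c0.png',np.hstack([a,b]))
```

```text
(448, 392, 3) (420, 392, 3)
```

View pics/c0.png

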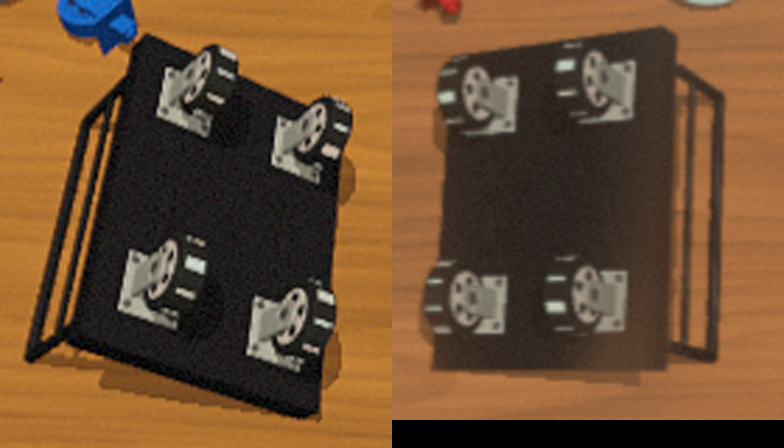

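Run:
```python
from h import *
import pickle
s=pickle.load(open('scene0.pkl','rb'));t=pickle.load(open('top0.pkl','rb'))
S={'NU':(200,90),'NL':(312,140),'FU':(162,275),'FL':(292,322)}
T={'NU':(202,295),'NL':(83,297),'FU':(206,85),'FL':(82,88)}
P={}
for k in S:
    a=(200+S[k][0]/2.8,160+S[k][1]/2.8);b=(225+T[k][0]/2.8,130+T[k][1]/2.8)
    P[k]=tri([ray(s,a),ray(t,b)]);print(k,P[k].round(4),(proj(s,[P[k]])-a).round(1),(proj(t,[P[k]])-b).round(1))
print('dFN',(P['FU']-P['NU']).round(3),(P['FL']-P['NL']).round(3),'dUL',(P['NU']-P['NL']).round(3),(P['FU']-P['FL']).round(3))
# model fit: local hub pts
L=np.array([[sx*65+17,sy*100,46] for k,sx,sy in(('NU',1,-1),('NL',-1,-1),('FU',1,1),('FL',-1,1))])/1e3
from scipy.optimize import least_squares
def pose(p):
    # x up slope: -y & up ; y long: +x ; z
    Rz=R.from_euler('z',p[3]).as_matrix();c,sn=np.cos(np.pi/6),.5
    B=np.array([[0,-c,sn],[1,0,0],[0,sn,c]]).T
    return Rz@np.array([[0,1,0],[-c,0,sn],[sn,0,c]]),np.array(p[:3])
W=np.array([P[k] for k in('NU','NL','FU','FL')])
f=lambda p:(L@pose(p)[0].T+pose(p)[1]-W).ravel()
r=least_squares(f,[.5,0,.1,0]);print(r.x,f(r.x).reshape(4,3).round(4))
Rm,tt=pose(r.x);print(np.linalg.det(Rm))
for k,l in zip(('NU','NL','FU','FL'),L): print(k,'axle',(Rm@(l-[.017,0,0])+tt).round(4))
np.save('trol.npy',r.x)
# bin rim: plane z=.16
g=s['img']
for im,uvs in((s,[(410,195),(508,195),(460,172),(458,253)]),(t,[(43,240),(140,240),(92,193),(92,284)])): print([plane(im,u,.16).round(3).tolist() for u in uvs])
```

```text
NU [ 0.4772 -0.0988  0.1433] [[-1.9 -0.1]] [[-2.   0.1]]
NL [0.4872 0.0131 0.0795] [[-1.9 -0.1]] [[-2.  0.]]
FU [ 0.6739 -0.1129  0.1473] [[-0.3 -0. ]] [[-0.3  0. ]]
FL [0.6893 0.0037 0.0968] [[0.4 0. ]] [[ 0.4 -0. ]]
dFN [ 0.197 -0.014  0.004] [ 0.202 -0.009  0.017] dUL [-0.01  -0.112  0.064] [-0.015 -0.117  0.05 ]
[ 0.58132422 -0.05697089  0.06835167 -0.07155555] [[ 0.0009  0.0011  0.0059]
 [-0.001   0.0015  0.0047]
 [ 0.0037  0.0009  0.0019]
 [-0.0036 -0.0034 -0.0126]]
1.0000000000000007
NU axle [ 0.4792 -0.083   0.1407]
NL axle [0.4872 0.0293 0.0757]
FU axle [ 0.6787 -0.0973  0.1407]
FL axle [0.6867 0.015  0.0757]
[[0.475, 0.273, 0.16], [0.458, 0.537, 0.16], [0.389, 0.422, 0.16], [0.638, 0.369, 0.16]]
[[0.48, 0.527, 0.16], [0.474, 0.289, 0.16], [0.597, 0.413, 0.16], [0.368, 0.402, 0.16]]
```

>>> servo_tool(
  increments=[
    [[0, -3.3, -2.4, -3, 8], [0, -6.6, -4.8, -6, 16], [0, -10, -7.3, -9, 24], [0, -13.3, -9.8, -12, 32], [0, -16.6, -12.2, -15, 40]],
  ],
  newtons=40,
)

```text
t: 0.65
tool_pos: [0.3576, 0.3909, 0.3982]
tool_rot: [-1.682, -2.653, 0.001]
contact_force: [1.0, -0.2, 0.7]
opening: 0.0125
grip_force: 0.0
```

>>> servo_tool(
  increments=[
    [[0, -4.1, 0.5, 0, 6], [0, -8.2, 1, 0, 12], [0, -12.3, 1.5, 0, 18], [0, -16.4, 2, 0, 24], [0, -20.5, 2.5, 0, 29.6]],
  ],
)

```text
t: 1.15
tool_pos: [0.4688, 0.2168, 0.3972]
tool_rot: [-2.303, -2.137, 0.0]
contact_force: [0.9, 1.6, -0.6]
opening: -0.0002
grip_force: 0.0
```

>>> servo_tool(
  increments=[
    [[0, -4, 3, 0, 0], [0, -8, 6, 0, 0], [0, -12, 9, 0, 0], [0, -16.6, 12.3, 0, 0], [0, -16.6, 12.3, 0, 0]],
  ],
)

```text
t: 1.65
tool_pos: [0.5808, 0.0397, 0.3958]
tool_rot: [-2.304, -2.135, 0.004]
contact_force: [-1.0, 0.3, -0.0]
opening: 0.0
grip_force: 0.0
```

Run:
```python
from h import *
import pickle
d=cam('wrist');save(d,'w1.png');pickle.dump(d,open('w1.pkl','wb'))
o=d['o'];print(o['t'],o['tool_pos'],o['opening'],o['q'].round(2),o['contact_force']);print(R.from_rotvec(o['tool_rot']).as_matrix().round(3),d['M'].round(3))
```

```text
1.65 [0.58083897 0.03974525 0.39582906] 2.0505081947077482e-05 [-0.06 -0.09  1.52 -0.    1.72  0.02] [-1.03384563  0.34977031 -0.01266578]
[[ 0.076  0.997 -0.002]
 [ 0.997 -0.076 -0.001]
 [-0.001 -0.002 -1.   ]] [[ 0.997 -0.073 -0.025  0.586]
 [-0.077 -0.954 -0.29   0.114]
 [-0.003  0.291 -0.957  0.518]
 [ 0.     0.     0.     1.   ]]
```

View pics/w1.png

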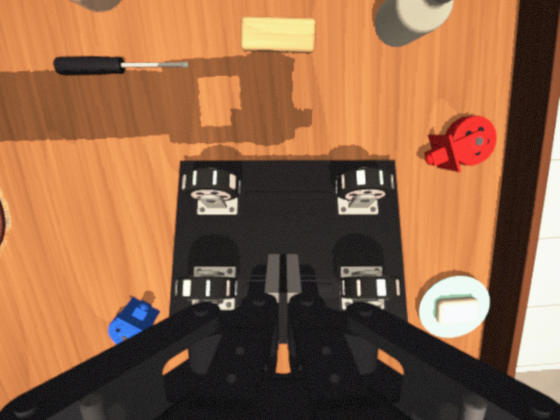

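```bash
cat > fit.py <<'E'
from h import *
import pickle
from scipy.optimize import least_squares
w=pickle.load(open('w1.pkl','rb'));t=pickle.load(open('top0.pkl','rb'))
c=lambda u,v:(225+(u-392)/2.8,130+v/2.8)
W=[((-120,-160,0),(181,161)),((-120,160,0),(394,161)),((-37,-128,4),(197,215)),((-37,-72,4),(238,215)),((-37,72,4),(339,215)),((-37,128,4),(379,214)),
((37,-128,4),(194,267)),((37,-72,4),(236,267)),((37,72,4),(340,266)),((37,128,4),(382,266))]
T=[((-37,-72,4),c(507,268)),((-37,-128,4),c(503,333)),((-37,72,4),c(515,133)),((93,-72,4),c(628,270)),((93,-128,4),c(626,333)),((93,128,4),c(635,60)),((93,72,4),c(632,122))]
def pose(p):
    Rz=R.from_euler('z',p[3]).as_matrix();cc,sn=np.cos(np.pi/6),.5
    return Rz@np.array([[0,1,0],[-cc,0,sn],[sn,0,cc]]),np.array(p[:3])
def f(p,sets):
    Rm,tt=pose(p)
    return np.concatenate([(proj(d,np.array([a for a,_ in s])/1e3@Rm.T+tt)-np.array([b for _,b in s])).ravel() for d,s in sets])
if __name__=='__main__':
    for sets in([(w,W)],[(t,T)],[(w,W),(t,T)]):
        r=least_squares(f,[.58,-.057,.08,-.07],args=(sets,),loss='soft_l1');print(r.x.round(4),f(r.x,sets).reshape(-1,2).round(1).tolist())
    np.save('trol.npy',r.x);Rm,tt=pose(r.x)
    for k,sx,sy in(('NU',1,-1),('NL',-1,-1),('FU',1,1),('FL',-1,1)): print(k,'axle',(Rm@np.array([sx*.065,sy*.1,.046])+tt).round(4),'topcorner',(Rm@np.array([sx*.065+.013,sy*.1,.082])+tt).round(4))
E
python3 fit.py
```

```text
[ 0.5789 -0.0633  0.0831 -0.0733] [[-0.3, 0.1], [0.7, -0.7], [1.1, -0.4], [-0.7, -0.5], [-0.4, -0.8], [-1.1, 0.1], [1.2, 0.2], [-0.2, 0.2], [0.7, 0.9], [-0.6, 0.7]]
[ 0.5781 -0.0622  0.0834 -0.0727] [[0.1, 2.7], [0.4, 0.1], [0.0, -0.6], [-0.3, 0.2], [-0.5, -0.6], [0.0, 0.6], [0.3, -1.1]]
[ 0.5787 -0.0629  0.0837 -0.0735] [[-0.5, -0.2], [0.7, -0.8], [0.9, -0.5], [-0.8, -0.6], [-0.4, -0.9], [-1.1, 0.0], [1.0, 0.1], [-0.4, 0.1], [0.7, 0.9], [-0.6, 0.7], [0.3, 2.4], [0.6, -0.2], [0.3, -0.8], [-0.1, -0.0], [-0.2, -0.8], [0.4, 0.3], [0.6, -1.3]]
NU axle [ 0.4766 -0.0888  0.156 ] topcorner [ 0.4771 -0.0821  0.1937]
NL axle [0.4848 0.0235 0.091 ] topcorner [0.4853 0.0302 0.1287]
FU axle [ 0.676  -0.1035  0.156 ] topcorner [ 0.6765 -0.0968  0.1937]
FL axle [0.6843 0.0088 0.091 ] topcorner [0.6848 0.0155 0.1287]
```

>>> servo_tool(
  increments=[
    [[0, -2.6, -2.1, 3.2, 0], [0, -5.2, -4.2, 6.4, 0], [0, -7.8, -6.3, 9.6, 0], [0, -10.4, -8.5, 12.8, 0], [0, -13, -10.6, 16.1, 0]],
  ],
)

```text
t: 2.2
tool_pos: [0.4631, -0.0775, 0.2353]
tool_rot: [2.296, 2.144, 0.001]
contact_force: [1.1, -0.2, -0.0]
opening: 0.0001
grip_force: 0.0
```

>>> servo_tool(
  increments=[
    [[0, 0, 0, 1.2, 0], [0, 0, 0, 1.2, 0], [0, 0, 0, 1.5, 0]],
  ],
)

```text
t: 2.5
tool_pos: [0.4655, -0.0773, 0.2231]
tool_rot: [2.295, 2.142, 0.003]
contact_force: [-0.1, 0.2, 0.3]
opening: 0.0001
grip_force: 0.0
```

Run:
```python
from h import *
o=ctrl.get_obs();print(o['t'],o['tool_pos'].round(4),o['contact_force'].round(2))
```

```text
2.5 [ 0.4655 -0.0773  0.2231] [-0.13  0.17  0.31]
```

>>> servo_tool(
  increments=[
    [[0, -0.4, 0, 0.2, 0], [0, -0.4, 0, 0.4, 0], [0, -0.4, 0, 0.4, 0]],
  ],
)

```text
t: 2.8
tool_pos: [0.4647, -0.0819, 0.2181]
tool_rot: [2.297, 2.142, 0.001]
contact_force: [0.1, -0.0, 0.1]
opening: 0.0001
grip_force: 0.0
```

>>> servo_tool(
  increments=[
    [[0, 0, 0, 0.2, 0], [0, 0, 0, 0.2, 0]],
  ],
)

```text
t: 3.0
tool_pos: [0.4642, -0.082, 0.2155]
tool_rot: [2.298, 2.142, -0.0]
contact_force: [-0.4, -0.4, 1.3]
opening: 0.0001
grip_force: 0.2
```

>>> servo_tool(
  increments=[
    [[0, 0, 0, 0.15, 0], [0, 0, 0, 0.15, 0]],
  ],
)

```text
t: 3.2
tool_pos: [0.4645, -0.0821, 0.2148]
tool_rot: [2.298, 2.141, 0.001]
contact_force: [-1.0, 0.3, 3.7]
opening: 0.0002
grip_force: 1.9
```

>>> servo_tool(
  increments=[
    [[0, 0, 0, 0.2, 0], [0, 0, 1.6, 0.2, 0], [0, 0, 3.4, 0.1, 0], [0, 0, 4.2, -3, 0], [0, 0, 4.2, -7, 0]],
  ],
)

```text
t: 3.7
tool_pos: [0.5053, -0.0847, 0.2815]
tool_rot: [-2.294, -2.138, 0.005]
contact_force: [0.4, -0.7, 0.1]
opening: 0.0002
grip_force: 0.0
```

```bash
cat > spin.py <<'E'
from h import *
import sys
# castor position -> project axle/top into each wrist frame, warp not needed: crop around projected tyre point
k=sys.argv[1];P=dict(NU=(.065,-.1),NL=(-.065,-.1),FU=(.065,.1),FL=(-.065,.1))[k]
from fit import pose
p=np.load('trol.npy');p[2]+=.002;Rm,tt=pose(p)
a=np.linspace(-.9,.9,91)
ims=[]
prof=[]
for i in range(7):
    d=cam('wrist')
    # tyre tread line at x=0: sample brightness along tread angle
    L=np.stack([P[0]+0*a,P[1]+.036*np.sin(a),.046+.036*np.cos(a)],1)
    uv=proj(d,L@Rm.T+tt)
    g=cv2.cvtColor(d['img'],cv2.COLOR_RGB2GRAY)
    pr=cv2.remap(g,uv[:,0].astype(np.float32)[None],uv[:,1].astype(np.float32)[None],1)[0]
    prof.append(pr.astype(int));c=uv[45].astype(int);ims.append(cv2.resize(d['img'][max(c[1]-45,0):c[1]+45,max(c[0]-50,0):c[0]+50],(200,180)))
print('t',d['o']['t'],d['o']['tool_pos'].round(4))
for q in prof: print(''.join('#' if v>110 else '.' for v in q))
cv2.imwrite(f'pics/spin_{k}_{d["o"]["t"]:.1f}.png',np.vstack([np.hstack(ims[:3]),np.hstack(ims[3:6])])[:,:,::-1])
E
python3 spin.py NU; ls pics
```

```text
t 4.0 [ 0.5054 -0.0849  0.2824]
###############........................#######............................#######..........
......##################........................######............................########.
................################.........................######...........................#
#.......................################........................#######....................
########........................###############........................#######.............
......########.........................##############.........................######.......
.............#######.........................###############.......................#######.
c0.png
scene0.png
spin_NU_4.0.png
top0.png
w1.png
wrist0.png
```

>>> servo_tool(
  increments=[
    [[0, 0, 4.5, 0, 0], [0, 0, 9, 0, 0], [0, 0, 13.5, 3, 0], [0, 0, 15.9, 5.6, 0], [0, 0, 15.9, 5.6, 0]],
  ],
)

```text
t: 4.55
tool_pos: [0.6633, -0.0957, 0.2184]
tool_rot: [-2.29, -2.134, 0.011]
contact_force: [-0.8, 1.2, -0.9]
opening: -0.0004
grip_force: 0.0
```

>>> servo_tool(
  increments=[
    [[0, 0, 0, 0.4, 0], [0, 0, 0, 0.8, 0], [0, 0, 0, 0.9, 0], [0, 0, 0, 0.9, 0]],
  ],
)

```text
t: 4.95
tool_pos: [0.6644, -0.0963, 0.2204]
tool_rot: [2.297, 2.14, 0.002]
contact_force: [1.1, -0.3, 0.2]
opening: 0.0
grip_force: 0.0
```

>>> servo_tool(
  increments=[
    [[0, 0, 0, 0.3, 0], [0, 0, 0, 0.5, 0], [0, 0, 0, 0.7, 0], [0, 0, 0, 0.7, 0]],
  ],
)

```text
t: 5.35
tool_pos: [0.6652, -0.0963, 0.2147]
tool_rot: [2.297, 2.14, 0.002]
contact_force: [-1.8, 0.2, 8.1]
opening: -0.0002
grip_force: 3.7
```

>>> servo_tool(
  increments=[
    [[0, 0, 1.6, 0.05, 0], [0, 0, 3.4, 0.05, 0], [0, 0, 4.2, -3, 0], [0, 0, 4.2, -7, 0]],
  ],
)

```text
t: 5.75
tool_pos: [0.7057, -0.099, 0.2786]
tool_rot: [-2.294, -2.138, 0.006]
contact_force: [-0.0, 0.2, 0.5]
opening: 0.0001
grip_force: 0.0
```

```bash
python3 spin.py FU
```

```text
t 6.05 [ 0.7059 -0.0991  0.2805]
........######..............................#####..........................##############..
........######...............................####..........................##############..
........######...............................#####.........................#############...
........######..............................#####..........................##############..
........######...............................####...........................#############..
........######..............................#####..........................##############..
........######..............................#####..........................##############..
```

Run:
```python
from fit import *
p=np.load('trol.npy');p[2]+=.002;Rm,tt=pose(p);a=np.linspace(-.9,.9,91)
for k,P in dict(NU=(.065,-.1),NL=(-.065,-.1),FU=(.065,.1),FL=(-.065,.1)).items():
    L=np.stack([P[0]+0*a,P[1]+.036*np.sin(a),.046+.036*np.cos(a)],1);uv=proj(w,L@Rm.T+tt).astype(np.float32)
    g=cv2.cvtColor(w['img'],cv2.COLOR_RGB2GRAY);pr=cv2.remap(g,uv[:,0][None],uv[:,1][None],1)[0]
    print(k,''.join('#' if v>110 else '.' for v in pr))
```

```text
NU ............##################........................#######...........................###
NL ...................##########...........................########......................#####
FU ...........#######........................################....................############.
FL ....................################......................#########.....................###
```

>>> servo_tool(
  increments=[
    [[0, 4, -1.5, 0, 0], [0, 8, -3, 2, 0], [0, 11.2, -4.2, 5.5, 0], [0, 11.2, -4.2, 9.5, 0], [0, 11.2, -4.2, 11.5, 0]],
  ],
)

```text
t: 6.6
tool_pos: [0.669, 0.0171, 0.1607]
tool_rot: [-2.292, -2.14, 0.009]
contact_force: [0.1, -0.2, -0.1]
opening: -0.0001
grip_force: 0.0
```

>>> servo_tool(
  increments=[
    [[0, 0, 0, 0.3, 0], [0, 0, 0, 0.5, 0], [0, 0, 0, 0.5, 0]],
  ],
)

```text
t: 6.9
tool_pos: [0.6732, 0.0151, 0.1631]
tool_rot: [2.298, 2.14, 0.002]
contact_force: [-0.6, -0.0, 0.7]
opening: 0.0001
grip_force: 0.0
```

>>> servo_tool(
  increments=[
    [[0, 0, 0, 0.6, 0], [0, 0, 0, 1, 0], [0, 0, 0, 1.2, 0], [0, 0, 0, 1.4, 0], [0, 0, 0, 1.4, 0]],
  ],
)

```text
t: 7.4
tool_pos: [0.6733, 0.0155, 0.1498]
tool_rot: [2.298, 2.141, 0.002]
contact_force: [-1.9, 0.4, 5.1]
opening: -0.0002
grip_force: 2.6
```

>>> servo_tool(
  increments=[
    [[0, 0, 0, 0.1, 0], [0, 0, 1.6, 0.15, 0], [0, 0, 3.4, 0.1, 0], [0, 0, 4.2, -3, 0], [0, 0, 4.2, -7, 0]],
  ],
)

```text
t: 7.9
tool_pos: [0.7135, 0.0124, 0.2151]
tool_rot: [-2.296, -2.138, 0.007]
contact_force: [1.1, 0.0, -0.2]
opening: 0.0001
grip_force: 0.0
```

```bash
python3 spin.py FL
```

```text
t 8.2 [0.7137 0.0125 0.2166]
.....................#######.........................##############........................
.....................#######.........................##############........................
.....................######..........................##############........................
.....................######..........................##############.......................#
.....................#######.........................##############........................
.....................#######.........................##############........................
.....................######..........................##############.......................#
```

>>> servo_tool(
  increments=[
    [[0, 0, -5, 0, 0], [0, 0, -10, 0, 0], [0, 0, -15, 0, 0], [0, 0, -20, 2, 0], [0, 0, -24.1, 5.4, 0]],
  ],
)

```text
t: 8.75
tool_pos: [0.4781, 0.0293, 0.1683]
tool_rot: [2.297, 2.14, 0.003]
contact_force: [-0.5, -0.2, 0.1]
opening: 0.0004
grip_force: 0.0
```

>>> servo_tool(
  increments=[
    [[0, 0, 0, 0, 0], [0, 0, 0, 0.5, 0], [0, 0, 0, 0.7, 0], [0, 0, 0, 0.7, 0]],
  ],
)

```text
t: 9.15
tool_pos: [0.4814, 0.0289, 0.1627]
tool_rot: [2.297, 2.14, 0.003]
contact_force: [-0.0, -0.8, 1.4]
opening: -0.0002
grip_force: 0.0
```

>>> servo_tool(
  increments=[
    [[0, 0.1, -0.8, 0.6, 0], [0, 0.1, -0.8, 1, 0], [0, 0.1, -0.8, 1.3, 0], [0, 0.1, -0.8, 1.5, 0], [0, 0.1, -0.8, 1.5, 0]],
  ],
)

```text
t: 9.65
tool_pos: [0.4734, 0.0308, 0.1492]
tool_rot: [2.297, 2.14, 0.005]
contact_force: [-2.8, 0.4, 10.3]
opening: -0.0001
grip_force: 5.2
```

>>> servo_tool(
  increments=[
    [[0, 0, 1.6, 0, 0], [0, 0, 3.4, 0, 0], [0, 0, 4.2, -3, 0], [0, 0, 4.2, -7, 0]],
  ],
)

```text
t: 10.05
tool_pos: [0.5128, 0.0277, 0.2144]
tool_rot: [-2.296, -2.139, 0.006]
contact_force: [0.7, -0.0, 0.1]
opening: -0.0001
grip_force: 0.0
```

```bash
python3 spin.py NL
python3 - <<'E'
from h import *
d=cam('top');save(d,'top1.png')
from fit import pose
d=cam('wrist');save(d,'w2.png')
E
```

```text
t 10.35 [0.5128 0.0278 0.215 ]
......########.............................######........................###############...
...............#######.............................######........................##########
.......................#######.............................######.......................###
######........................######.............................#######...................
############.........................######.............................######.............
#################.........................######.............................######........
......################.........................######.............................######...
```

>>> servo_tool(
  increments=[
    [[8.5, 0, 0, -4.5, 0], [8.5, -3, 4.3, -4.5, 0], [8.5, -6, 8.6, -4.5, 0], [8.5, -9, 12.9, -4.5, 0], [8.5, -11.8, 17.2, -4.5, 0]],
  ],
)

```text
t: 11.0
tool_pos: [0.6708, -0.0982, 0.2601]
tool_rot: [-2.298, -2.14, 0.001]
contact_force: [-0.0, 1.0, 0.7]
opening: 0.0721
grip_force: 0.0
```

>>> servo_tool(
  increments=[
    [[8.5, 0, 0, 0, 0], [8.5, 0, 0, 0, 0], [8.5, 0, 0, 0, 0]],
  ],
)

```text
t: 11.3
tool_pos: [0.6691, -0.0963, 0.2608]
tool_rot: [-2.297, -2.141, 0.001]
contact_force: [0.4, 0.3, 1.1]
opening: 0.0847
grip_force: 0.0
```

Run:
```python
from h import *
from fit import pose
p=np.load('trol.npy');p[2]+=.002;Rm,tt=pose(p)
d=cam('wrist');o=d['o'];print(o['t'],o['tool_pos'].round(4),R.from_rotvec(o['tool_rot']).as_matrix()[:,1].round(3))
P=(.065,.1);a=np.linspace(0,2*np.pi,60)
v=d['img'].copy()
for x in(-.013,.013):
    uv=proj(d,np.stack([P[0]+x+0*a,P[1]+.036*np.sin(a),.046+.036*np.cos(a)],1)@Rm.T+tt)
    for u in uv: cv2.circle(v,tuple(int(q) for q in u),1,(255,255,0) if x>0 else (0,255,0),-1)
cv2.imwrite('pics/fu_grip.png',v[:,:,::-1])
```

```text
11.3 [ 0.6691 -0.0963  0.2608] [ 0.998 -0.07  -0.001]
```

View pics/fu_grip.png

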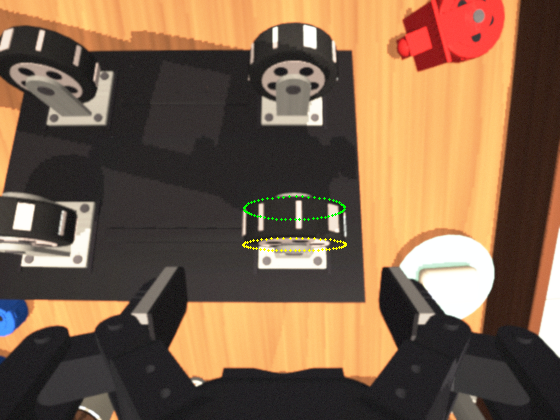

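>>> servo_tool(
  increments=[
    [[8.5, -0.7, 0.7, 0, 0], [8.5, -0.7, 0.7, 2, 0], [8.5, -0.7, 0.7, 3, 0], [8.5, -0.7, 0.7, 6, 0], [8.5, -0.7, 0.7, 9, 0]],
  ],
)

```text
t: 11.85
tool_pos: [0.6767, -0.1043, 0.1718]
tool_rot: [2.296, 2.141, 0.002]
contact_force: [0.0, -0.2, 0.1]
opening: 0.0852
grip_force: 0.0
```

>>> servo_tool(
  increments=[
    [[8.5, 0, 0, 1.4, 0], [8.5, 0, 0, 1.4, 0], [8.5, 0, 0, 1.4, 0]],
  ],
)

```text
t: 12.15
tool_pos: [0.6767, -0.1044, 0.1583]
tool_rot: [2.298, 2.141, 0.001]
contact_force: [-0.2, 0.1, 0.3]
opening: 0.0851
grip_force: 0.0
```

>>> servo_tool(
  increments=[
    [[8.5, 0, 0, 0.5, 0], [5, 0, 0, 0.5, 0], [5, 0, 0, 0.5, 0], [5, 0, 0, 0.5, 0], [5, 0, 0, 0.5, 0]],
  ],
  newtons=70,
)

```text
t: 12.65
tool_pos: [0.6769, -0.1047, 0.154]
tool_rot: [2.297, 2.14, 0.001]
contact_force: [-2.0, 0.5, 5.9]
opening: 0.0703
grip_force: 80.2
```

>>> servo_tool(
  increments=[
    [[5, 0.4, 0, -0.7, 0], [5, 0.9, 0, -1.55, 0], [5, 1.4, 0, -2.4, 0], [5, 2, 0, -3.45, 0], [5, 2.5, 0, -4.3, 0]],
  ],
)

```text
t: 13.15
tool_pos: [0.6783, -0.0781, 0.1963]
tool_rot: [-2.298, -2.142, -0.002]
contact_force: [0.3, 0.3, -1.5]
opening: 0.0705
grip_force: 80.2
```

>>> servo_tool(
  increments=[
    [[5, 0, 0, -2, 0], [5, 0, 0, -5, 0], [5, 0, 0, -8, 0], [5, 0, 0, -8, 0]],
  ],
)

```text
t: 13.55
tool_pos: [0.6805, -0.0791, 0.2824]
tool_rot: [2.291, 2.136, 0.01]
contact_force: [0.5, -0.6, -0.5]
opening: 0.0703
grip_force: 80.4
```

Run:
```python
from h import *
d=cam('wrist');save(d,'w3.png');o=d['o'];print(o['t'],o['tool_pos'].round(4),o['opening'],o['grip_force'],o['contact_force'])
```

```text
13.55 [ 0.6805 -0.0791  0.2824] 0.0703421856978175 80.40202260017395 [ 0.51387421 -0.62135193 -0.50745103]
```

View pics/w3.png

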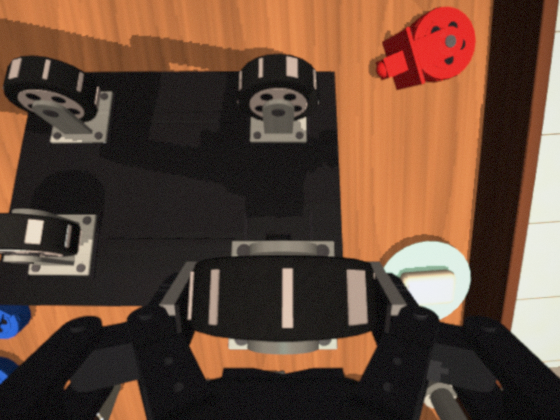

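>>> servo_tool(
  increments=[
    [[5, 3, -1.4, -2, 0], [5, 7.2, -3.3, -3, 0], [5, 11.4, -5.3, -4, 0], [5, 15.6, -7.3, -4, 0], [5, 19.8, -9.2, -4, 0]],
  ],
)

```text
t: 14.1
tool_pos: [0.5987, 0.1263, 0.313]
tool_rot: [-2.297, -2.14, 0.003]
contact_force: [0.0, -0.3, -2.1]
opening: 0.0704
grip_force: 80.7
```

>>> servo_tool(
  increments=[
    [[5, 4.2, -2, 0, 0], [5, 8.4, -4, 0, 0], [5, 12.6, -6, 0, 0], [5, 16.8, -8, 0, 0], [5, 21, -9.8, 0, 0]],
  ],
)

```text
t: 14.6
tool_pos: [0.5153, 0.3425, 0.3123]
tool_rot: [-2.297, -2.141, 0.006]
contact_force: [0.8, 0.6, -1.8]
opening: 0.0704
grip_force: 80.7
```

>>> servo_tool(
  increments=[
    [[5, 4.2, -2, 0, 0], [5, 7.6, -3.6, 0, 0], [5, 9.4, -4.4, 0, 0], [5, 9.4, -4.4, 0, 0]],
  ],
)

```text
t: 15.0
tool_pos: [0.4783, 0.4396, 0.3126]
tool_rot: [-2.294, -2.145, 0.006]
contact_force: [0.4, -1.2, -3.6]
opening: 0.07
grip_force: 80.7
```

Run:
```python
from h import *
o=ctrl.get_obs();print(o['t'],o['tool_pos'].round(4),o['opening'],R.from_rotvec(o['tool_rot']).as_matrix()[:,:2].round(3).tolist())
# bin rim by ellipse on wrist? use top image from start: dark-grey rim contour
import pickle
t=pickle.load(open('top0.pkl','rb'))
for uv in [(44,230),(139,230),(92,193),(92,283),(60,206),(126,206),(60,270),(128,268)]: print(plane(t,uv,.16).round(3))
d=cam('wrist');save(d,'w4.png');print(proj(d,[(.482+.118*np.cos(a),.406+.118*np.sin(a),.16) for a in np.arange(0,6.2,np.pi/2)]).round())
for u in proj(d,[(.482+.118*np.cos(a),.406+.118*np.sin(a),.16) for a in np.arange(0,6.2,.1)]): cv2.circle(d['img'],tuple(int(q) for q in u),1,(255,255,0),-1)
save(d,'w4o.png')
```

```text
15.0 [0.4783 0.4396 0.3126] 0.06995794823403508 [[0.067, 0.998], [0.998, -0.067], [-0.002, -0.003]]
[0.505 0.526 0.16 ]
[0.499 0.293 0.16 ]
[0.597 0.413 0.16 ]
[0.371 0.402 0.16 ]
[0.565 0.491 0.16 ]
[0.561 0.327 0.16 ]
[0.405 0.481 0.16 ]
[0.405 0.317 0.16 ]
[[425. 228.]
 [282.  96.]
 [160. 244.]
 [298. 347.]]
```

View pics/w4o.png

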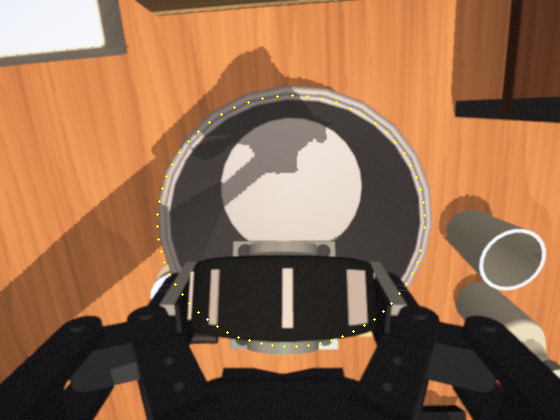

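>>> servo_tool(
  increments=[
    [[5, 0, 0.6, 4, 0], [5, 0, 0.6, 8, 0], [5, 0, 0.6, 12, 0], [5, 0, 0.6, 15.5, 0], [5, 0, 0.6, 18, 0]],
  ],
)

```text
t: 15.55
tool_pos: [0.4855, 0.4345, 0.131]
tool_rot: [-2.301, -2.139, 0.008]
contact_force: [-0.5, 1.4, -2.9]
opening: 0.0702
grip_force: 80.7
```

>>> servo_tool(
  increments=[
    [[5, 0, 0, 0.8, 0], [5, 0, 0, 0.8, 0]],
  ],
)

```text
t: 15.75
tool_pos: [0.4859, 0.4356, 0.1253]
tool_rot: [-2.3, -2.139, 0.006]
contact_force: [0.5, -0.1, -2.3]
opening: 0.0702
grip_force: 80.8
```

>>> servo_tool(
  increments=[
    [[8.5, 0, 0, 0, 0], [8.5, 0, 0, 0, 0], [8.5, 0, 0, -2, 0], [8.5, 0, 0, -6.5, 0], [8.5, 0, 0, -11, 0]],
  ],
)

```text
t: 16.25
tool_pos: [0.4862, 0.4374, 0.2401]
tool_rot: [2.298, 2.141, 0.002]
contact_force: [0.5, 0.1, 0.2]
opening: 0.0846
grip_force: 0.0
```

>>> servo_tool(
  increments=[
    [[8.5, 0, 0, -4.5, 0], [8.5, -3.8, 2, -7, 0], [8.5, -8, 4.3, -7, 0], [8.5, -12.2, 6.6, -7, 0], [8.5, -16.4, 8.9, -7, 0]],
  ],
)

```text
t: 16.75
tool_pos: [0.5645, 0.2663, 0.311]
tool_rot: [2.296, 2.141, 0.008]
contact_force: [-0.0, -0.2, -0.0]
opening: 0.0848
grip_force: 0.0
```

>>> servo_tool(
  increments=[
    [[8.5, -4.2, 2.3, 0, 0], [8.5, -8.4, 4.6, 0, 0], [8.5, -12.6, 6.9, 0, 0], [8.5, -16.8, 9.2, 2, 0], [8.5, -21, 11.5, 4, 0]],
  ],
)

```text
t: 17.25
tool_pos: [0.6637, 0.0512, 0.2727]
tool_rot: [2.295, 2.138, 0.008]
contact_force: [-0.2, -0.4, -0.5]
opening: 0.0849
grip_force: 0.0
```

>>> servo_tool(
  increments=[
    [[8.5, -3.9, 2.2, 1, 0], [8.5, -3.9, 2.2, 3, 0], [8.5, -3.9, 2.2, 3, 0], [8.5, -3.9, 2.2, 3, 0]],
  ],
)

```text
t: 17.65
tool_pos: [0.6812, 0.0129, 0.2404]
tool_rot: [2.297, 2.141, 0.002]
contact_force: [-0.2, 0.8, 0.4]
opening: 0.0849
grip_force: 0.0
```

Run:
```python
from h import *
from fit import pose
p=np.load('trol.npy');p[2]+=.002;Rm,tt=pose(p)
d=cam('wrist');o=d['o'];m=R.from_rotvec(o['tool_rot']).as_matrix();print(o['t'],o['tool_pos'].round(4),m[:,1].round(3),o['opening'])
g=np.array([.6848,.0083,.153]);print('tool cm to grip',(100*m.T@(g-o['tool_pos'])).round(2))
t=cam('top');a=t['img'][180:300,30:160]
b=d['img'].copy();P=(-.065,.1);a2=np.linspace(0,2*np.pi,60)
for x in(-.013,.013):
    for u in proj(d,np.stack([P[0]+x+0*a2,P[1]+.036*np.sin(a2),.046+.036*np.cos(a2)],1)@Rm.T+tt): cv2.circle(b,tuple(int(q) for q in u),1,(255,255,0),-1)
a=cv2.resize(a,(325,300));b=cv2.resize(b,(400,300))
cv2.imwrite('pics/c5.png',np.hstack([a,b])[:,:,::-1])
```

```text
17.65 [0.6812 0.0129 0.2404] [ 0.998 -0.07   0.002] 0.08490233060822029
tool cm to grip [-0.44  0.37  8.74]
```

View pics/c5.png

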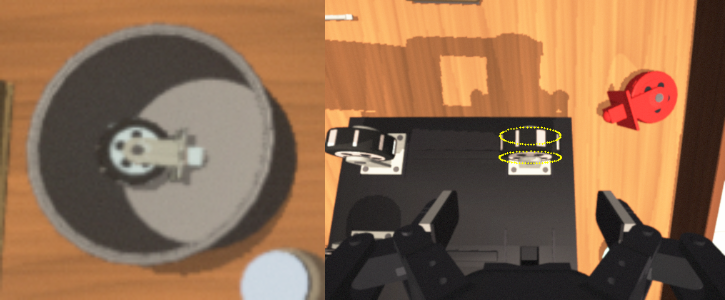

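>>> servo_tool(
  increments=[
    [[8.5, -0.4, 0.4, 1, 0], [8.5, -0.4, 0.4, 4, 0], [8.5, -0.4, 0.4, 6, 0], [8.5, -0.4, 0.4, 9, 0], [8.5, -0.4, 0.4, 12, 0]],
  ],
)

```text
t: 18.25
tool_pos: [0.6852, 0.0088, 0.1186]
tool_rot: [2.296, 2.141, 0.002]
contact_force: [0.3, 0.0, -0.5]
opening: 0.085
grip_force: 0.0
```

>>> servo_tool(
  increments=[
    [[8.5, 0, 0, 2, 0], [8.5, 0, 0, 3, 0], [8.5, 0, 0, 3, 0]],
  ],
)

```text
t: 18.55
tool_pos: [0.6837, 0.0088, 0.0869]
tool_rot: [-2.296, -2.141, 0.003]
contact_force: [-0.3, 0.2, -0.3]
opening: 0.0849
grip_force: 0.0
```

>>> servo_tool(
  increments=[
    [[5, 0, 0, 0, 0], [5, 0, 0, 0, 0], [5, 0, 0, 0, 0], [5, 0, 0, 0, 0], [5, 0, 0, 0, 0]],
  ],
)

```text
t: 19.05
tool_pos: [0.6855, 0.0084, 0.0908]
tool_rot: [2.297, 2.14, 0.003]
contact_force: [-2.6, 0.7, 5.4]
opening: 0.0708
grip_force: 80.3
```

>>> servo_tool(
  increments=[
    [[5, 0.4, 0, -0.7, 0], [5, 0.9, 0, -1.55, 0], [5, 1.4, 0, -2.4, 0], [5, 2, 0, -3.45, 0], [5, 2.5, 0, -4.3, 0]],
  ],
)

```text
t: 19.55
tool_pos: [0.6866, 0.0344, 0.1329]
tool_rot: [-2.298, -2.142, -0.002]
contact_force: [-0.4, 0.5, -1.5]
opening: 0.0703
grip_force: 80.2
```

Run:
```python
from h import *
d=cam('scene');o=d['o'];print(o['t'],o['tool_pos'].round(4),o['opening'],o['grip_force'],o['contact_force'].round(1));save(d,'s6.png')
```

```text
19.55 [0.6866 0.0344 0.1329] 0.07029277881206027 80.1756763458252 [-0.4  0.5 -1.5]
```

>>> servo_tool(
  increments=[
    [[5, 0, 0, -4.5, 0], [5, 0, 0, -9, 0], [5, 0, 0, -13.5, 0], [5, 2, -1.4, -17, 0], [5, 6, -4.1, -17.5, 0]],
  ],
)

```text
t: 20.1
tool_pos: [0.6525, 0.0948, 0.3146]
tool_rot: [2.297, 2.131, 0.014]
contact_force: [0.5, 1.9, -1.0]
opening: 0.0702
grip_force: 81.1
```

>>> servo_tool(
  increments=[
    [[5, 4, -2.7, 0, 0], [5, 8, -5.5, 0, 0], [5, 12, -8.3, 0, 0], [5, 16, -11, 0, 0], [5, 20, -13.8, 0, 0]],
  ],
)

```text
t: 20.6
tool_pos: [0.5247, 0.3071, 0.307]
tool_rot: [-2.298, -2.142, -0.001]
contact_force: [0.6, 0.8, -1.9]
opening: 0.0704
grip_force: 81.1
```

>>> servo_tool(
  increments=[
    [[5, 4, -2.7, 0, 0], [5, 6.2, -4.3, 0, 0], [5, 6.2, -4.3, 0, 0], [5, 6.2, -4.3, 0, 0]],
  ],
)

```text
t: 21.0
tool_pos: [0.4873, 0.3706, 0.3068]
tool_rot: [2.297, 2.143, 0.0]
contact_force: [0.1, 0.9, -1.6]
opening: 0.0703
grip_force: 81.1
```

>>> servo_tool(
  increments=[
    [[5, 0, 0, 4, 0], [5, 0, 0, 8, 0], [5, 0, 0, 12, 0], [5, 0, 0, 15, 0], [5, 0, 0, 17, 0]],
  ],
)

```text
t: 21.5
tool_pos: [0.4872, 0.368, 0.1333]
tool_rot: [-2.3, -2.138, 0.007]
contact_force: [-0.3, 0.1, -2.3]
opening: 0.07
grip_force: 81.1
```

>>> servo_tool(
  increments=[
    [[5, 0, 0, 0, 0], [8.5, 0, 0, 0, 0], [8.5, 0, 0, 0, 0], [8.5, 0, 0, -1, 0], [8.5, 0, 0, -5, 0]],
  ],
)

```text
t: 22.0
tool_pos: [0.4859, 0.369, 0.1844]
tool_rot: [-2.298, -2.14, 0.011]
contact_force: [-0.9, -0.3, -0.3]
opening: 0.0848
grip_force: 0.0
```

>>> servo_tool(
  increments=[
    [[8.5, 0, 0, -4.5, 0], [8.5, 0, 0, -9, 0], [8.5, 0, 0, -13.5, 0], [8.5, -4, 0, -13.5, 0], [8.5, -8.5, 0, -13.5, 0]],
  ],
)

```text
t: 22.5
tool_pos: [0.4826, 0.2858, 0.3275]
tool_rot: [2.293, 2.142, 0.013]
contact_force: [1.5, -0.4, -0.7]
opening: 0.0849
grip_force: 0.0
```

>>> servo_tool(
  increments=[
    [[8.5, -4.5, 0, 0, 0], [8.5, -9, 0, 0, 0], [8.5, -9, 0, 0, 0], [8.5, -9, 0, 0, 0]],
  ],
)

```text
t: 22.9
tool_pos: [0.4757, 0.1951, 0.3243]
tool_rot: [2.299, 2.138, 0.006]
contact_force: [-0.9, 0.2, -0.5]
opening: 0.0848
grip_force: 0.0
```

Run:
```python
from h import *
t=cam('top');s=cam('scene');o=s['o'];print(o['t'],o['tool_pos'].round(4),o['contact_force'].round(1),o['opening'])
a=t['img'][100:300,30:350];b=s['img'][140:340,180:520]
cv2.imwrite('pics/c7.png',np.vstack([cv2.resize(a,(480,300)),cv2.resize(b,(480,290))])[:,:,::-1])
```

```text
22.95 [0.4757 0.1959 0.3238] [ 0.3 -0.2  0.8] 0.08536903374816529
```

View pics/c7.png

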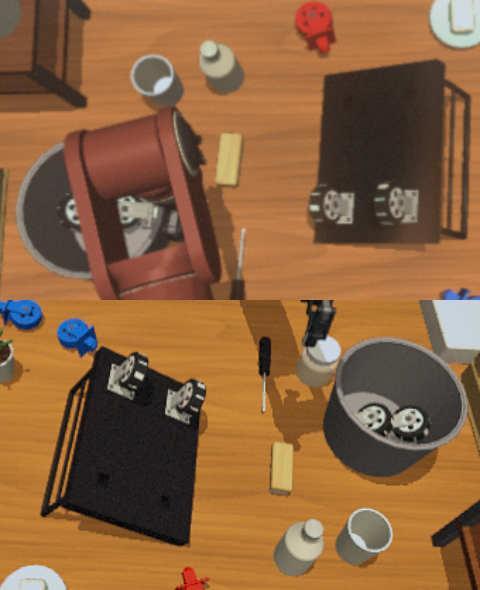

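```bash
python3 -c "
from station import ctrl
print(ctrl.finish_job())"
```

```text
the job is handed in; nothing more can be done
None
```

I turned all four wheels and put the two castors that bind (both on the far side of the trolley) in the bin; the two that run freely are still in their sockets, the bin is upright, and the job was handed in at about 23 s.

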